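Crack open the stuck lid of an instrument case with a wedge and hold it

ROBOT

A 6-joint arm with a two-finger parallel gripper is mounted at the origin on the work surface. World frame = base frame: x ahead of the robot, y to its left, z up, the work surface at z = 0. Lengths are in m, angles in rad, forces in N, time in s.
With the tool pointing down it reaches from about 0.425 to 1.125 m from the base axis. Payload 14.9 kg.
Tool frame: the origin (TCP) lies between the finger pads; the fingertips stand 25 mm ahead of it and the grasp point (between the pads) lies 6 mm ahead of it (r.tip_reach is the distance from the TCP to the fingertips, in m); z points along the fingers, y is the line along which they close (so a half turn about z gives the same grasp; the last joint's range is limited). The gripper opens to 91 mm and grips with 3 to 60 N. Pads are 32 mm wide; open, the fingers measure 118 mm over their backs; the gripper's body (76 mm by 178 mm) begins 60 mm behind the grasp point.
Start: joints at [1.098, 0.379, 1.734, -0, 1.028, -0.033], TCP at [0.298, 0.633, 0.239] pointing down, gripper open.
Joint ranges: [-2.77, 2.77], [-0.74, 2.19], [0, 2.66], [-1.06, 4.2], [0.31, 2.87], [-3.08, 3.08]. Speed limits (rad/s): [1.89, 1.89, 2.39, 3.14, 3.14, 3.14].

INTERFACE

Orientations are given as [roll, pitch, yaw] about the fixed x, y, z axes, in that order (R = Rz(yaw) Ry(pitch) Rx(roll)).
In Python, from rig import r gives the robot as it stands. The module is installed in compiled form; this text tells all that it offers. Calls block until the motion is done:
- r.move_to(position, orientation): joint-space move of the TCP to a pose.
- r.move_linear(position, max_speed=0.15, orientation=None): straight line of the TCP; orientation=None keeps the orientation; max_speed is the mean speed in m/s.
- r.goto_joints(angles): joint-space move.
- r.set_gripper(opening): finger opening in m; the grip force is fixed at half the most; returns when the fingers have stopped.
- r.sleep(seconds).
- r.inverse_kinematics(position, orientation): joint angles nearest the present ones, or None.
- r.state(): the state.
- r.read_camera(name): name is "scene" or "top"; returns a dict with "image" (420x560x3 uint8, blue, green, red), "fx", "fy", "cx", "cy" (pixels), "eye" and "rotation" of the camera in the world. Camera axes: x right, y down, z forward; pixel columns grow to the right and rows downward; lengths in m; the calibration is good to about 2 mm. A picture is of the moment at which its call begins. There is no depth.
A pose or a line that the arm cannot do raises r.Unreachable and nothing moves.
- r.sign_off(): hands the job in; it is judged then, once.
Trained networks look in a picture, given as the dict that the camera call returned (one of the last four; its "shot" number tells which), for a name from the list of things; names that differ only in an ending like _2 or _b are one class to them, and where a whole thing is asked for, a point or a joint stands for the part that bears it (a point fixed in the world has none). Each returns a list of dicts, best first, with "conf" (0 to 1); they miss things now and then, are a little off and sometimes report something else, mostly with a low value. They report only what shows in the picture. A call takes as long as a camera call. They do not tell look-alikes from the thing itself.
- r.spot_in(picture, thing): "at" ([x, y, z] in m, in the coordinates of the camera as it stood for that picture, good to about 4 mm: the middle of the surface that is visible of it).
- r.cut_out(picture, thing): "mask" (420x560 bool, what is visible of it).
The state is a dict: "time_s": time; "q": joint angles; "joint_vel": joint speeds; "joint_torque": joint torques, N m; "position": TCP position; "eef_rot": TCP orientation; "force": force on the tool from outside, world axes, zero at the start; "ft_torque": the same for the moment, N m; "finger_gap": finger opening in m; "grasp_force": force on a finger pad.
Only numpy, scipy, OpenCV 4.12 (cv2) and the standard library are available. Lean on these libraries where they do the work, as an engineer would, in place of code of your own. Each camera call takes 0.05 s, during which the arm holds its last target. There are 200 camera calls.

TASK

The sprung lid of the steel instrument case has stuck on its seal after sterilising. Swing the hasp on its front up off the staple, well clear so that it sticks out level or higher, then take the plastic wedge by its thick end and push its thin end in under the lid's front lip until the lid just lifts off the case, about 5 mm at the lip and no more. Finish while still gripping the wedge in place, so that it alone keeps the lid up and the gripper is clear of the case, and leave the beaker, bottle and brush alone.

Things in the scene. Friction and masses are not known exactly. Their poses are not given: they have to be found in the camera images.
- case: Closed steel instrument case, fixed on the counter. Origin: centre of its underside; its front (hasp side) faces its own -x; y along the front, z up. Box 150 (x) by 220 (y) mm. Flat rim flange, top 80 mm up, reaching to x = -90 at the front, 250 long in y, then rolled down to x = -95. Lid top 92, hasp hinge 95 mm up. A steel staple stands out mid-front to x = -115, 59 to 74 mm up, 5 wide.
- lip_left (a point): Top front edge of the case's rim, 75 mm to +y of the hasp: (-90, 75, 80) mm in the case's frame, same axes. With the lid shut a 4 mm slit (80 to 84 mm up) is open here between rim and lid, widening outwards to a mouth about 10 mm high at x = -98. A wedge lying flat on the rim goes in here towards the case's +x.
- lip_right (a point): The same, 75 mm to -y of the hasp: (-90, -75, 80) mm in the case's frame. Either place will do.
- lid (a joint): Angle of the lid on its rear hinge (axis along case y, 180 mm behind the lid's front edge). 0 = shut on its seal; grows as it opens; 0.028 rad lifts the front edge 5 mm. The hinge is sprung and closes the lid unless it is held: 6 to 9 N upwards at the front edge lift it.
- lid_panel: The lid's steel plate, 180 by 250 by 2.5 mm; origin on its hinge line (90, 0, 84) mm in the case's frame, axes like the case's when shut. Front edge at case x = -90, underside 84 mm up, with a lip flared up 30 degrees to x = -98, 91 mm up, where |y| = 42 to 124 (none behind the hasp). A 4 mm thick seal is fixed under it, its front run at case x = -72 to -66, and rises with it.
- hasp (a joint): Angle of the hasp; hinge axis along case y through (-101, 0, 91) mm in the case's frame while the lid is shut. 0 = hanging down, its slot over the staple (starts at 0 to 0.15); grows as its foot swings out to the front and up: 1.57 = level, 3.14 = straight up, stop at 3.6. Stiff hinge (0.03 N m): stays where it is left.
- hasp_tab (a point): Middle of the hasp's thumb tab's rolled front edge (on the hasp): a bar along case y, 30 mm long with round ends, 8 mm thick, on a tab at the strap's foot. At joint 0 it is 24 mm in front of and 42.5 mm below the hinge axis: (-125, 0, 48.5) mm in the case's frame; it moves on a 49 mm arc. Strap 20 mm wide, 4 thick. Pinched by its two ends from above, the bar turns between the fingers.
- wedge: Black plastic wedge 95 long, 30 wide, about 60 g, lying flat on the counter left or right of the case, yaw within 0.7 of the robot's x. Origin: centre of its flat underside; thin end to its own +x. Thin end (x = 47.5 mm) 2 mm thick; the top rises 0.4 mm per mm to 24 mm at x = -7.5; from there to x = -47.5 a 24 mm high heel to grip across its 30 mm.
- wedge_tip (a point): Middle of the lower edge of the wedge's thin end, at (47.5, 0, 0) mm in the wedge's frame.
- beaker: Steel beaker, 60 mm across, 62 mm tall, loose bystander; origin at the centre of its underside.
- bottle: White plastic bottle, 64 mm across, 190 mm tall, loose bystander; origin at the centre of its underside.
- brush: Cleaning brush lying on the counter, loose bystander, about 200 mm long; origin under its middle.
Things that resemble listed ones, but are neither listed nor needed, are in the scene too. Of the things that look like the wedge, the smallest one is meant.

How it is judged:
On the way:
1. the hasp is swung off the staple, 75 degrees or more, with the lid still shut (value of joint hasp above 1.3 rad and value of joint lid below 0.008 rad), for 0.2 s.
At the end, for the whole second after the job is handed in: Hasp at least 75 degrees up off its catch; lid's front edge 2 to 8 mm up (0.011 to 0.045 rad), still, resting on the wedge (over 0.8 N), whose thin end is under the front lip; fingers grip the wedge (over 3 N); the robot touches no part of the case (value of joint hasp above 1.3 rad and value of joint lid between 0.011 and 0.045 rad and contact force between wedge and lid_panel above 0.8 N and contact force between the fingers and wedge above 3 N and contact force between each of the fingers, the arm and case below 0.5 N and x of wedge_tip in the frame of case between -0.09 and -0.03 m and linear speed of wedge below 0.01 m/s and velocity of joint lid below 0.02 rad/s); the arm keeps its last pose, push and grip.
It fails at once if the lid is forced while the hasp is still over the staple (value of joint lid above 0.02 rad and value of joint hasp below 0.5 rad).
It fails at once if the lid is thrown open more than 18 mm (value of joint lid above 0.1 rad).
It fails at once if a bystander is pushed away or knocked over (distance of any of beaker, bottle, brush from where it was at the start of the episode above 0.03 m or angle between any of bottle, beaker's own z axis and vertical above 0.5 rad).
It also fails if it takes over 64 s, if anything falls off the work surface, if the arm or the gripper's body presses on something with over 40 N, if the wrist force passes 120 N, or if a joint passes its speed limit or range.

## Working session

There is one attempt and no reset: what is moved stays moved. The work goes in short steps, each a Python script; the robot and the scene stay as the last script left them, time stands still between calls to the robot, and variables do not carry over. Pictures are saved under pics/ and viewed, at most 10 in all, crops included, and the job is handed in when it is done.

```bash
mkdir -p pics
cat > h.py <<'E'
import numpy as np, cv2
from rig import r
def proj(c,p):
    q=np.array(c["rotation"]).T@(np.array(p)-np.array(c["eye"])); return np.array([c["fx"]*q[0]/q[2]+c["cx"],c["fy"]*q[1]/q[2]+c["cy"]])
def ray(c,u,v): 
    return np.array(c["rotation"])@np.array([(u-c["cx"])/c["fx"],(v-c["cy"])/c["fy"],1.])
def onz(c,u,v,z):
    d=ray(c,u,v); e=np.array(c["eye"]); return e+d*(z-e[2])/d[2]
def tow(c,at): return np.array(c["rotation"])@np.array(at)+np.array(c["eye"])
E
python3 - <<'E'
from h import *
s={n:r.read_camera(n) for n in("scene","top")}
for n,c in s.items():
    cv2.imwrite(f"pics/{n}0.png",c["image"])
    print(n,c["fx"],c["cx"],c["cy"],np.round(c["eye"],3),np.round(c["rotation"],3).tolist())
    for t in("case","hasp","hasp_tab","wedge","lip_left","lip_right","beaker","bottle","brush","lid_panel"):
        print(t,[(np.round(tow(c,d["at"]),3).tolist(),np.round(proj(c,tow(c,d["at"]))).tolist(),round(d["conf"],2)) for d in r.spot_in(c,t)][:5])
print(r.state(),r.tip_reach)
E
```

```text
scene 483.8876864931961 287.8947739021969 212.89258663909646 [1.415 0.204 1.19 ] [-2.459, -0.001, 1.815]Traceback (most recent call last):
  File "<stdin>", line 7, in <module>
  File "h.py", line 4, in proj
    q=np.array(c["rotation"]).T@(np.array(p)-np.array(c["eye"])); return np.array([c["fx"]*q[0]/q[2]+c["cx"],c["fy"]*q[1]/q[2]+c["cy"]])
                                                                                           ~^^^
IndexError: invalid index to scalar variable.
```

```bash
cat > h.py <<'E'
import numpy as np, cv2
from scipy.spatial.transform import Rotation as Ro
from rig import r
def RM(c): return Ro.from_euler("xyz",c["rotation"]).as_matrix()
def proj(c,p):
    q=RM(c).T@(np.array(p)-np.array(c["eye"])); return np.array([c["fx"]*q[0]/q[2]+c["cx"],c["fy"]*q[1]/q[2]+c["cy"]])
def ray(c,u,v): 
    return RM(c)@np.array([(u-c["cx"])/c["fx"],(v-c["cy"])/c["fy"],1.])
def onz(c,u,v,z):
    d=ray(c,u,v); e=np.array(c["eye"]); return e+d*(z-e[2])/d[2]
def tow(c,at): return RM(c)@np.array(at)+np.array(c["eye"])
E
python3 - <<'E'
from h import *
s={n:r.read_camera(n) for n in("scene","top")}
for n,c in s.items():
    cv2.imwrite(f"pics/{n}0.png",c["image"])
    print(n,c["fx"],c["cx"],c["cy"],np.round(c["eye"],3),np.round(c["rotation"],3).tolist())
    for t in("case","hasp","hasp_tab","wedge","lip_left","lip_right","beaker","bottle","brush","lid_panel"):
        print(t,[(np.round(tow(c,d["at"]),3).tolist(),np.round(proj(c,tow(c,d["at"]))).tolist(),round(d["conf"],2)) for d in r.spot_in(c,t)][:5])
print(r.state(),r.tip_reach)
E
```

```text
scene 483.8876864931961 287.8947739021969 212.89258663909646 [1.415 0.204 1.19 ] [-2.459, -0.001, 1.815]
case [([0.625, 0.037, 0.091], [298.0, 237.0], 0.71), ([0.457, 0.309, 0.043], [398.0, 220.0], 0.42), ([0.655, -0.378, 0.105], [155.0, 214.0], 0.36)]
hasp [([0.624, 0.035, 0.091], [297.0, 236.0], 0.19)]
hasp_tab [([0.462, -0.298, 0.015], [208.0, 191.0], 0.67)]
wedge [([0.61, -0.229, 0.023], [213.0, 229.0], 0.88), ([0.357, -0.411, 0.028], [187.0, 160.0], 0.85), ([0.465, -0.3, 0.019], [207.0, 191.0], 0.51), ([0.611, 0.033, 0.091], [297.0, 232.0], 0.45)]
lip_left [([0.621, 0.035, 0.094], [297.0, 235.0], 0.7)]
lip_right [([0.621, 0.033, 0.089], [296.0, 236.0], 0.77)]
beaker [([0.454, 0.309, 0.04], [398.0, 220.0], 0.9), ([0.609, 0.033, 0.095], [297.0, 231.0], 0.35)]
bottle [([0.654, -0.376, 0.104], [156.0, 214.0], 0.74), ([0.63, 0.437, 0.018], [436.0, 282.0], 0.22), ([0.466, -0.298, 0.015], [208.0, 192.0], 0.16)]
brush [([0.63, 0.441, 0.017], [437.0, 282.0], 0.58), ([0.611, 0.032, 0.094], [297.0, 232.0], 0.22)]
lid_panel [([0.612, 0.033, 0.092], [297.0, 233.0], 0.91)]
top 456.41453026900
[... 845 characters left out ...]
1.25, 'q': array([ 1.09770652e+00,  3.78876622e-01,  1.73419306e+00,  3.98446154e-05,
        1.02853666e+00, -3.33001467e-02]), 'joint_vel': array([-1.41168397e-03,  6.55071902e-04, -1.69544822e-04, -1.11743968e-03,
        4.84059407e-04,  5.18513573e-05]), 'joint_torque': array([ 1.96725647e-03, -7.63707018e+01, -4.34733438e+01,  6.51797606e-02,
        3.90462473e-02, -2.26199057e-05]), 'position': array([0.2980268 , 0.63339908, 0.23895156]), 'eef_rot': array([-3.14158012e+00, -3.45649754e-05,  2.70178243e+00]), 'force': array([ 0.90058047,  0.02563495, -0.81941546]), 'ft_torque': array([-0.01031331, -0.02272486,  0.01449166]), 'grasp_force': 0.0, 'finger_gap': 0.09112292750789928} 0.025
```

View pics/scene0.png

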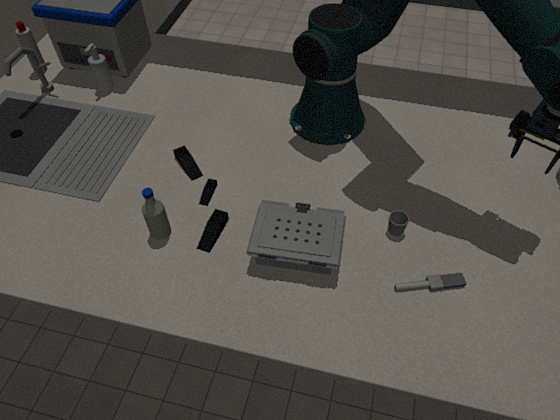

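View pics/top0.png

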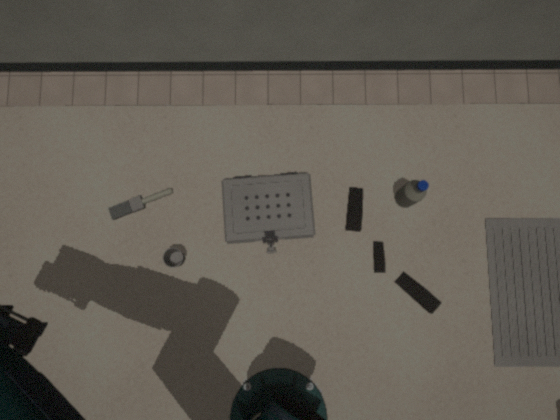

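Run:
```python
from h import *
import pickle
s={n:r.read_camera(n) for n in("scene","top")}
out={}
for n,c in s.items():
    out[n]=dict(c); m={}
    for t in("lid_panel","wedge","hasp_tab","hasp","case"):
        m[t]=[(d["mask"],d["conf"]) for d in r.cut_out(c,t)]
        print(n,t,[(int(k.sum()),round(f,2),np.round(np.argwhere(k).mean(0)[::-1]).tolist(),np.round(cv2.minAreaRect(np.argwhere(k)[:,::-1].astype(np.float32))[1],1).tolist()) for k,f in m[t]])
    out[n]["m"]=m
pickle.dump(out,open("s.pkl","wb"))
g=lambda im,x,y,w,h,k:cv2.convertScaleAbs(cv2.resize(im[y:y+h,x:x+w],None,fx=k,fy=k,interpolation=cv2.INTER_CUBIC),alpha=2.0)
T,S=s["top"]["image"],s["scene"]["image"]
a=np.hstack([g(T,218,165,100,95,4),g(S,245,195,100,95,4)])
b=np.hstack([g(T,340,180,100,55*2-10+15,4)[:260*1],g(S,170,140,100,115,4)[:]][0:0] or [cv2.resize(g(T,345,180,100,125,4),(400,500))[:],cv2.resize(g(S,150,140,100,125,4),(400,500))])
cv2.imwrite("pics/case.png",a);cv2.imwrite("pics/wedges.png",b)
```

```text
scene lid_panel [(4819, 0.78, [297.0, 232.0], [90.5, 58.6])]
scene wedge [(737, 0.65, [212.0, 230.0], [17.9, 45.6]), (503, 0.59, [187.0, 163.0], [37.8, 14.3]), (4896, 0.17, [297.0, 232.0], [90.6, 59.5])]
scene hasp_tab []
scene hasp [(390, 0.51, [396.0, 222.0], [24.0, 19.0])]
scene case [(5778, 0.81, [297.0, 236.0], [94.3, 67.0]), (4880, 0.72, [297.0, 232.0], [91.0, 60.0])]
top lid_panel [(5852, 0.86, [267.0, 208.0], [80.3, 87.7])]
top wedge [(318, 0.8, [379.0, 257.0], [29.8, 11.2]), (689, 0.68, [354.0, 209.0], [15.9, 44.9]), (794, 0.62, [418.0, 293.0], [49.9, 17.0])]
top hasp_tab [(72, 0.39, [271.0, 246.0], [12.4, 6.3])]
top hasp [(70, 0.47, [271.0, 246.0], [12.3, 5.4]), (665, 0.18, [411.0, 193.0], [21.6, 37.2])]
top case [(5974, 0.94, [268.0, 208.0], [78.0, 90.3])]
```

View pics/case.png

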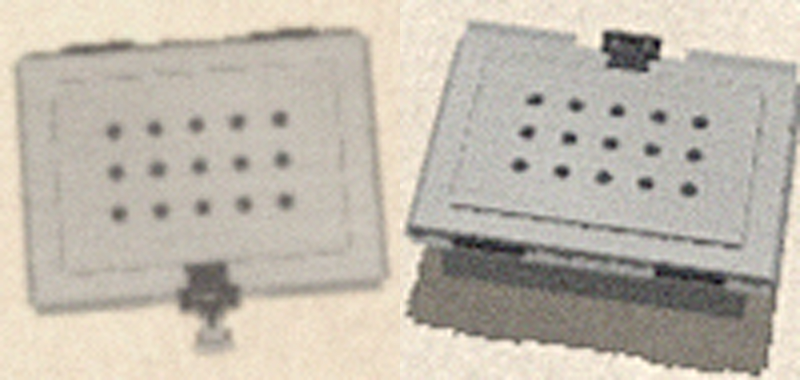

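View pics/wedges.png

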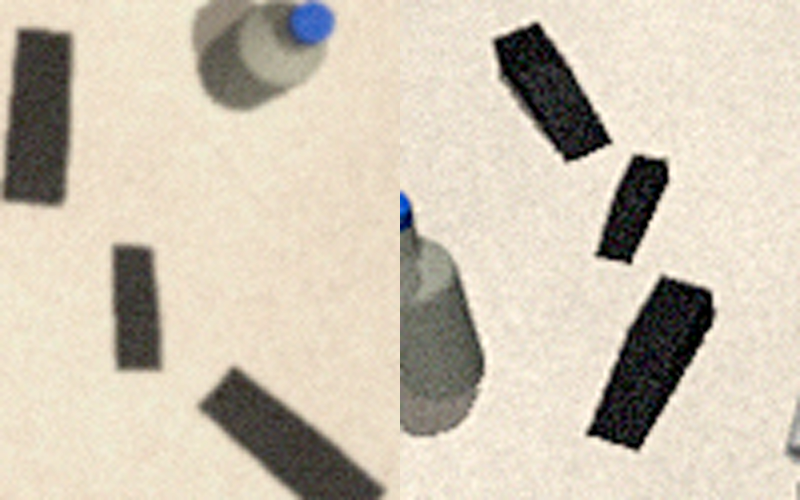

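```bash
cat > fit.py <<'E'
from h import *
from scipy.optimize import minimize
SS=8
def hullmask(c,P,box):
    x0,y0,w,h=box
    uv=np.array([proj(c,p) for p in P])
    uv=((uv-[x0,y0]+.5)*SS-.5)
    m=np.zeros((h*SS,w*SS),np.uint8)
    hl=cv2.convexHull(uv.astype(np.float32))
    cv2.fillConvexPoly(m,np.round(hl*16).astype(np.int32),255,shift=4)
    return cv2.resize(m,(w,h),interpolation=cv2.INTER_AREA)/255.
def fit(views,P,x0,free_z=False):
    # views: (cam, softmask crop, box)
    P=np.array(P)
    def cost(v):
        R=Ro.from_euler("z",v[2]*3).as_matrix(); z=v[3] if free_z else 0
        Q=P@R.T+[v[0],v[1],z]
        return sum(np.abs(hullmask(c,Q,b)-m).sum() for c,m,b in views)
    x=np.array([x0[0],x0[1],x0[2]/3]+([0.] if free_z else []))
    for st in(.01,.004,.002):
        S=np.vstack([x]+[x+st*e for e in np.eye(len(x))])
        x=minimize(cost,x,method="Nelder-Mead",options=dict(initial_simplex=S,xatol=1e-5,fatol=1e-3)).x
    v=x.copy(); v[2]*=3
    return np.round(v,4),round(cost(x),1)
def box(m,pad=6):
    x,y,w,h=cv2.boundingRect(m.astype(np.uint8)); return (x-pad,y-pad,w+2*pad,h+2*pad)
WP=[(x,y,z) for y in(-.015,.015) for x,z in((.0475,0),(.0475,.002),(-.0075,.024),(-.0475,.024),(-.0475,0))]
LP=[(x,s*y,z) for s in(-1,1) for x,y,z in((.09,.125,.084),(.09,.125,.0865),(-.09,.125,.0865),(-.098,.124,.091))]
CP=LP+[(x,s*.125,.080) for s in(-1,1) for x in(.09,-.095)]
E
cat > f1.py <<'E'
from fit import *
import pickle
s=pickle.load(open("s.pkl","rb"))
V=[]
for n,(u,v) in dict(top=(379,257),scene=(208,191)).items():
    c=s[n]; g=c["image"].max(2).astype(float)
    b=(u-22,v-26,44,52); G=g[b[1]:b[1]+b[3],b[0]:b[0]+b[2]]
    hi=np.median(G); lo=np.percentile(G,5 if n=="scene" else 8)
    m=np.clip((hi-G)/(hi-lo),0,1)
    m=np.clip((m-.25)/.6,0,1)
    lab=cv2.connectedComponents((m>.02).astype(np.uint8))[1]; m*=lab==lab[26,22]
    print(n,hi,lo,m.sum()); V.append((c,m,b))
for w in((0,),(1,),(0,1)): print("wedge",w,fit([V[i] for i in w],WP,(.46,-.298,0.),len(w)==2))
V=[];L=[]
for n in("top","scene"):
    c=s[n]; m=max(c["m"]["lid_panel"],key=lambda a:a[1])[0]; b=box(m); x,y,w,h=b
    L.append((c,m[y:y+h,x:x+w].astype(float),b))
    I=c["image"].astype(float); q=I[...,0]/(I[...,2]+1)
    Q=cv2.GaussianBlur(q,(3,3),.7)[y:y+h,x:x+w]; 
    t,_=cv2.threshold(np.clip(Q*200,0,255).astype(np.uint8),0,255,cv2.THRESH_OTSU)
    mm=(Q*200>t).astype(np.uint8); cv2.imwrite(f"pics/m_{n}.png",mm*255)
    print(n,"otsu",t,mm.sum(),m.sum()); V.append((c,cv2.morphologyEx(mm,cv2.MORPH_CLOSE,np.ones((5,5))).astype(float),b))
for w in((0,),(1,),(0,1)): print("lid net",w,fit([L[i] for i in w],LP,(.6,.028,.05),len(w)==2))
print("case own top",fit(V[:1],CP,(.6,.028,.05)))
c=s["top"]
for t in ("hasp_tab",):
    for k,f in c["m"][t]: print(np.argwhere(k).mean(0)[::-1], onz(c,*np.argwhere(k).mean(0)[::-1],.05))
E
python3 f1.py
```

```text
top 119.0 36.0 331.73694779116465
scene 118.0 8.0 264.280303030303
wedge (0,) (array([ 0.462 , -0.3025, -0.0051]), np.float64(24.5))
wedge (1,) (array([ 0.4613, -0.3013,  0.0163]), np.float64(31.2))
wedge (0, 1) (array([ 0.4622, -0.3027, -0.0045, -0.0021]), np.float64(58.0))
top otsu 173.0 5858 5852
scene otsu 182.0 5645 4819
lid net (0,) (array([0.6039, 0.0307, 0.0725]), np.float64(356.4))
lid net (1,) (array([0.604 , 0.0294, 0.0705]), np.float64(203.6))
lid net (0, 1) (array([0.6044, 0.0299, 0.0723, 0.0009]), np.float64(565.4))
case own top (array([0.6054, 0.0304, 0.0669]), np.float64(377.6))
[270.63888889 246.08333333] [0.49143215 0.02178585 0.05      ]
```

Wedge look-alikes in the top view are the black wedges at (354,210), (379,257) and (418,293). The smallest is the one at (379,257), or (208,191) in the scene view. Its thick end faces the robot. I'll check the fits with an overlay and confirm the arm can reach.

```bash
cat >> h.py <<'E'
CX,CY,CYAW=.6045,.0302,.070
def cw(x,y,z): 
    c,s=np.cos(CYAW),np.sin(CYAW); return np.array([CX+c*x-s*y,CY+s*x+c*y,z])
DOWN=[np.pi,0,CYAW]
def bar(th,off=(0,0)):  # case x,z of tab bar
    a=th+.5143; return -.101-.0488*np.sin(a)+off[0], .091-.0488*np.cos(a)+off[1]
E
python3 - <<'E'
from h import *
import pickle
from fit import WP
s=pickle.load(open("s.pkl","rb"))
def crop(n,x,y,w,h,k=4):
    c=s[n]; im=cv2.convertScaleAbs(cv2.resize(c["image"][y:y+h,x:x+w],None,fx=k,fy=k,interpolation=cv2.INTER_CUBIC),alpha=2.0)
    def L(P,col,cl=True):
        q=np.array([(proj(c,p)-[x,y]+.5)*k for p in P]); cv2.polylines(im,[np.round(q).astype(np.int32)],cl,col,1)
    L([cw(a,b,.0865) for a,b in((.09,-.125),(.09,.125),(-.09,.125),(-.09,-.125))],(0,0,255))
    for sg in(1,-1): L([cw(-.09,sg*.042,.084),cw(-.098,sg*.042,.091),cw(-.098,sg*.124,.091),cw(-.09,sg*.124,.084)],(0,160,0))
    bx,bz=bar(.07); L([cw(bx,-.015,bz),cw(bx,.015,bz)],(255,0,0),False)
    W=Ro.from_euler("z",0.0).as_matrix(); P=[W@p+[.462,-.3025,0] for p in WP]
    L(P[:5],(0,0,255));L(P[5:],(0,0,255));L([P[3],P[8]],(0,0,255));L([P[0],P[5]],(0,0,255))
    return im
cv2.imwrite("pics/ov.png",np.vstack([np.hstack([crop("top",218,165,100,90),crop("scene",247,192,100,90)]),np.hstack([crop("top",355,235,50,45,8)[:240],crop("scene",184,172,50,45,8)[:240]])]))
print(r.inverse_kinematics(cw(*[bar(.07)[0],0,.15]),DOWN))
for dx in(-.21,-.19,-.175,-.145): print(dx,[r.inverse_kinematics(cw(dx,sy,.108),DOWN) is not None for sy in(-.075,.075)])
E
```

```text
[-4.29279551e-03  1.68062359e-01  2.21645704e+00 -4.44089210e-16
  7.57073258e-01  1.49650353e+00]
-0.21 [True, True]
-0.19 [True, True]
-0.175 [True, True]
-0.145 [True, True]
```

View pics/ov.png

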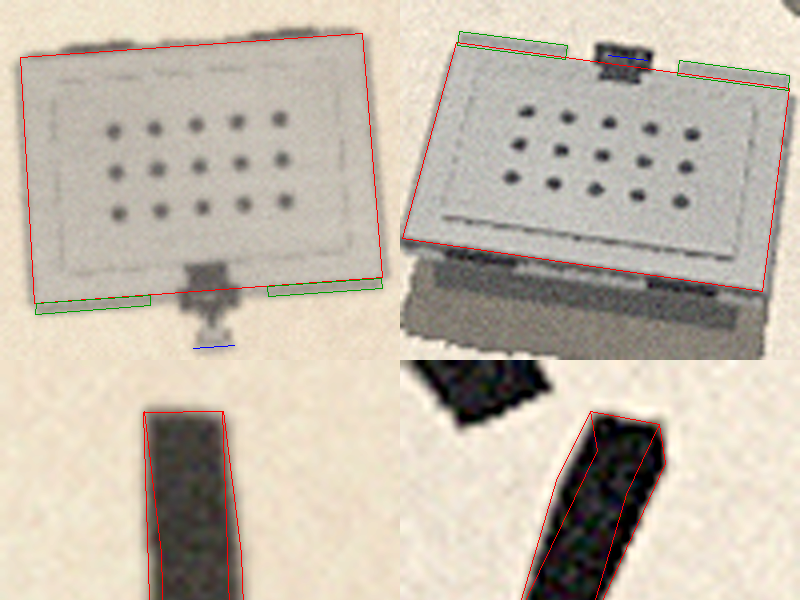

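The overlay fits to about 1–2 mm. The tab is at about (214,347) in the top crop, under the predicted bar. Next I'll go to the hasp.

Run:
```python
from h import *
bx,bz=bar(.07)
r.move_to(cw(bx-.002,0,.20),DOWN)
r.set_gripper(.055)
r.move_linear(cw(bx-.002,0,bz+.010),.12)
print(r.state()["force"],r.state()["position"]-cw(bx-.002,0,bz+.010))
r.set_gripper(.0)
s=r.state(); print(s["time_s"],s["force"],s["finger_gap"],s["grasp_force"])
for n in("top","scene"):
    c=r.read_camera(n); cv2.imwrite(f"pics/g_{n}.png",c["image"])
```

```text
[ 0.23384331 -0.33791338  0.12326292] [4.08723147e-04 3.14294706e-06 5.41611014e-04]
6.7167 [ -0.53863805 -17.72368211  -0.55448932] 0.026974852845494952 29.999975860118866
```

```bash
cat > swing.py <<'E'
from h import *
import sys
def swing(t0,t1,n,off):
    R=Ro.from_euler("z",CYAW)
    for th in np.linspace(t0,t1,n):
        x,z=bar(th)
        p=cw(x-.002,0,z+.010)+off
        r.move_linear(p,.06)
        s=r.state(); F=np.array(s["force"]); 
        off=off+np.clip(F*[5e-5,5e-5,1.2e-4],-.0012,.0012)
        print(round(th,2),np.round(F,1),np.round(off*1e3,1),round(s["finger_gap"]*1e3,1),round(s["time_s"],2))
        if abs(F[2])>25 or np.linalg.norm(F)>60: print("stop"); break
    np.save("off.npy",np.r_[off,th])
E
python3 - <<'E'
from swing import *
off=np.zeros(3)
for i in range(4):
    F=np.array(r.state()["force"]); off[1]+=np.clip(F[1]*5e-5,-.001,.001)
    r.move_linear(cw(bar(.07)[0]-.002,0,bar(.07)[1]+.010)+off,.05)
print(off,r.state()["force"])
swing(.1,.5,9,off)
E
```

```text
[ 0.         -0.00187905  0.        ] [ 1.27755115 -2.62249144  0.61334165]
0.1 [ 1.3 -3.   1.5] [ 0.1 -2.   0.2] 27.4 8.07
0.15 [ 0.4 -1.9  0.2] [ 0.1 -2.1  0.2] 27.0 8.32
0.2 [-0.7 -0.7  0.7] [ 0.  -2.2  0.3] 27.0 8.57
0.25 [ 1.2 -0.3 -1. ] [ 0.1 -2.2  0.2] 26.9 8.82
0.3 [ 0.5  1.1 -0.8] [ 0.1 -2.1  0.1] 26.5 9.07
0.35 [ 1.6 -1.1 -1. ] [ 0.2 -2.2 -0. ] 27.1 9.32
0.4 [ 0.8 -1.9 -2.2] [ 0.3 -2.3 -0.3] 26.7 9.57
0.45 [ 0.4 -0.6 -0. ] [ 0.3 -2.3 -0.3] 26.6 9.82
0.5 [ 0.8  0.1 -0.1] [ 0.3 -2.3 -0.3] 27.1 10.07
```

Run:
```python
from swing import *
o=np.load("off.npy"); swing(.57,2.0,20,o[:3])
c=r.read_camera("scene"); cv2.imwrite("pics/h1.png",c["image"])
im=c["image"][150:290,220:380]; cv2.imwrite("pics/h1c.png",cv2.convertScaleAbs(cv2.resize(im,None,fx=4,fy=4),alpha=2))
```

```text
0.57 [ 0.1  0.5 -1.4] [ 0.3 -2.3 -0.5] 27.0 10.32
0.65 [-0.5  0.2 -0.6] [ 0.3 -2.3 -0.6] 26.7 10.57
0.72 [-0.9 -1.4 -2.2] [ 0.2 -2.3 -0.8] 26.9 10.82
0.8 [-1.4 -0.  -2.1] [ 0.2 -2.3 -1.1] 27.1 11.07
0.87 [-2.1 -0.5 -2.4] [ 0.1 -2.4 -1.4] 27.1 11.32
0.95 [-3.8  0.6 -1.3] [-0.1 -2.3 -1.5] 26.9 11.57
1.02 [-3.8  0.  -1.5] [-0.3 -2.3 -1.7] 26.4 11.82
1.1 [-4.4  0.  -0.4] [-0.5 -2.3 -1.8] 27.1 12.07
1.17 [-3.7 -1.7 -0.2] [-0.7 -2.4 -1.8] 27.2 12.32
1.25 [-5.  -0.2 -1. ] [-1.  -2.4 -1.9] 26.8 12.57
1.32 [-4.9 -1.  -0. ] [-1.2 -2.5 -1.9] 26.7 12.82
1.4 [-6.2  1.2 -0.3] [-1.5 -2.4 -1.9] 26.9 13.07
1.47 [-5.  -0.4  0.8] [-1.8 -2.4 -1.8] 26.8 13.32
1.55 [-6.1  0.4  1.8] [-2.1 -2.4 -1.6] 26.7 13.57
1.62 [-5.2 -0.4  0.7] [-2.3 -2.4 -1.5] 27.0 13.82
1.7 [-6.2 -0.8  1.8] [-2.7 -2.5 -1.3] 26.6 14.07
1.77 [-5.  -0.9  2.7] [-2.9 -2.5 -1. ] 26.6 14.32
1.85 [-4.8 -0.5  2.8] [-3.1 -2.5 -0.7] 27.0 14.57
1.92 [-2.9 -0.8  1.4] [-3.3 -2.6 -0.5] 26.9 14.82
2.0 [-3.4  1.1  2.2] [-3.5 -2.5 -0.2] 27.0 15.07
```

View pics/h1c.png

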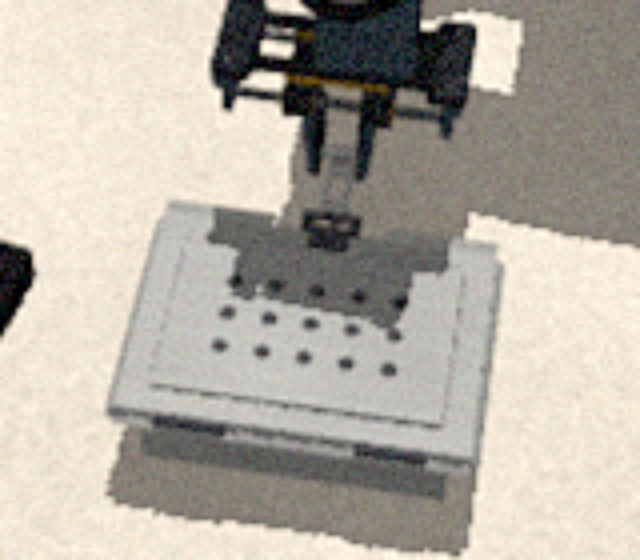

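The hasp is up past level, with the strap at about (330,150) and the lid still flat. I'll release it and fetch the wedge.

```bash
sed -i 's/CX,CY,CYAW=.*/CX,CY,CYAW=.6040,.0280,.070/' h.py
python3 - <<'E'
from h import *
r.set_gripper(.055)
p=np.array(r.state()["position"]); r.move_linear(p+[-.01,0,.10],.15)
c=r.read_camera("scene"); cv2.imwrite("pics/h2.png",c["image"])
WX,WY=.462,-.3022; g=[WX-.0255,WY]
r.move_to([*g,.15],[np.pi,0,0.0])
c=r.read_camera("scene"); cv2.imwrite("pics/h3.png",cv2.convertScaleAbs(cv2.resize(c["image"][150:270,160:360],None,fx=4,fy=4),alpha=2))
r.move_linear([*g,.029],.10)
s=r.state(); print(s["position"],s["force"])
r.set_gripper(.0)
s=r.state(); print(s["time_s"],s["position"],s["force"],s["finger_gap"],s["grasp_force"])
E
```

```text
[ 0.43683902 -0.30245203  0.02954278] [ 1.49606383 -0.40357876 -0.58212881]
19.775 [ 0.43665256 -0.30234271  0.02923228] [-0.82332711  0.19918233  4.87762957] 0.029256529347440816 29.82772797346115
```

View pics/h3.png

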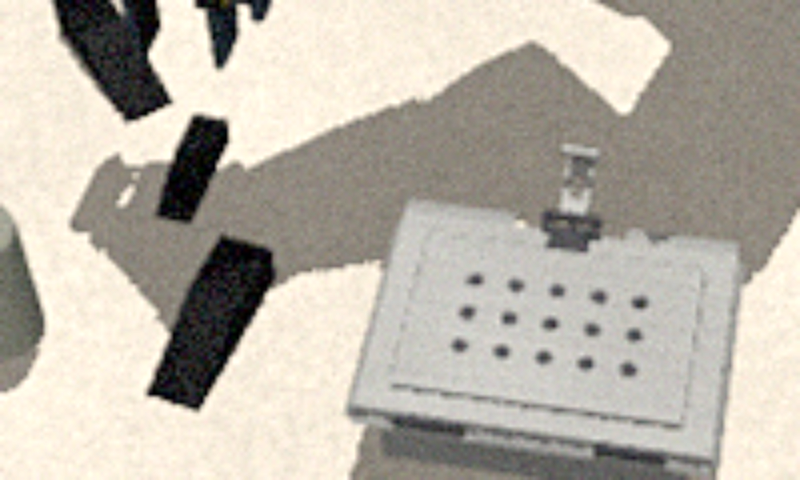

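```bash
cat >> h.py <<'E'
SY=-.075
def tipto(x,zu,y=SY): return cw(x-.0730,y,zu+.0292)   # TCP for wedge tip at case x, underside height zu
E
python3 - <<'E'
from h import *
from fit import WP
p=np.array(r.state()["position"]); r.move_linear([p[0],p[1],.20],.15)
r.move_to(tipto(-.125,.17),DOWN)
print(r.state()["force"],r.state()["finger_gap"])
r.move_linear(tipto(-.118,.0812),.12)
s=r.state(); print(s["time_s"],s["position"]-tipto(-.118,.0812),s["force"],s["finger_gap"])
ims=[]
for n in("top","scene"):
    c=r.read_camera(n); cv2.imwrite(f"pics/pre_{n}.png",c["image"]); k=8
    u,v=proj(c,cw(-.105,SY,.085)); x,y=int(u)-24,int(v)-28; w,h=49,56
    im=cv2.convertScaleAbs(cv2.resize(c["image"][y:y+h,x:x+w],None,fx=k,fy=k,interpolation=cv2.INTER_CUBIC),alpha=2.0)
    def L(P,col):
        q=np.array([(proj(c,a)-[x,y]+.5)*k for a in P]); cv2.polylines(im,[np.round(q).astype(np.int32)],True,col,1)
    P=[cw(a-.118-.0475,b+SY,z+.0812) for a,b,z in WP]
    L(P[:5],(0,0,255));L(P[5:],(0,0,255));L([P[0],P[5]],(0,0,255));L([P[2],P[7]],(0,0,255))
    L([cw(-.09,-.042,.084),cw(-.098,-.042,.091),cw(-.098,-.124,.091),cw(-.09,-.124,.084)],(0,160,0))
    ims.append(im)
    for t in("wedge_tip","lip_right"): print(n,t,[(np.round(tow(c,d["at"]),4).tolist(),round(d["conf"],2)) for d in r.spot_in(c,t)][:3])
cv2.imwrite("pics/pre.png",np.hstack(ims))
print("expected tip",cw(-.118,SY,.0812))
E
```

```text
[-0.16712461 -0.38768572  0.01542475] 0.0297865561561037
22.9167 [ 0.00034761 -0.00025674  0.00040459] [-0.11520953  0.21052547 -0.83026018] 0.02992426642177797
top wedge_tip [([0.3528, -0.4169, 0.0275], 0.81), ([0.5997, -0.2313, 0.0288], 0.61)]
top lip_right [([0.5945, 0.0279, 0.0878], 0.77)]
scene wedge_tip [([0.3624, -0.4046, 0.0278], 0.86), ([0.6131, -0.2307, 0.0231], 0.78)]
scene lip_right [([0.6228, 0.029, 0.0917], 0.83)]
expected tip [ 0.4915347  -0.05506958  0.0812    ]
```

View pics/pre.png

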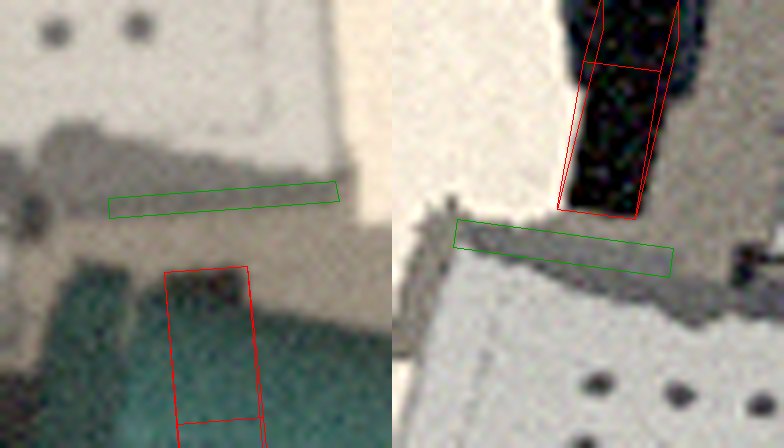

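Run:
```python
from h import *
z=.0807
for x in np.r_[np.arange(-.112,-.0975,.005),np.arange(-.096,-.0815,.002)]:
    r.move_linear(tipto(x,z),.05)
    r.sleep(.1); s=r.state(); F=Ro.from_euler("z",-CYAW).apply(s["force"]); e=np.array(s["position"])-tipto(x,z)
    print(round(x*1e3),np.round(F,1),np.round(e*1e3,1),np.round(s["ft_torque"],2),round(s["finger_gap"]*1e3,1),round(s["time_s"],1))
    if abs(F[0])>20 or abs(F[2])>20: print("stop"); break
```

```text
-112 [ 0.5 -0.3 -0.5] [ 0.  0. -0.] [-0.04  0.18  0.01] 30.0 23.6
-107 [-0.2 -0.2 -0. ] [-0.   0.  -0.1] [-0.03  0.2  -0.05] 29.9 23.9
-102 [-0.2  0.4 -0.6] [-0.  0. -0.] [-0.07  0.11 -0.01] 29.9 24.3
-96 [-0.7  0.  -1.4] [-0.1  0.  -0.1] [-0.01  0.17 -0.05] 30.1 24.6
-94 [ 0.5  0.3 -0.3] [-0.1  0.  -0. ] [-0.04  0.2  -0.01] 29.7 25.0
-92 [-0.4 -0.9 -1. ] [-0. -0. -0.] [-0.03  0.17  0.01] 29.5 25.4
-90 [-0.7 -0.8 -0.4] [-0.  0. -0.] [-0.03  0.15 -0.  ] 29.8 25.7
-88 [-0.1  0.1 -0.8] [-0.  0. -0.] [-0.05  0.19  0.01] 29.8 26.1
-86 [-0.7 -0.6 -2.1] [-0.   0.  -0.1] [-0.03  0.22  0.02] 29.8 26.4
-84 [-5.   1.1 -2.1] [-0.5  0.1 -0.2] [-0.13  1.2  -0.05] 30.1 26.8
-82 [-12.4  -1.    1.1] [-1.6  0.1 -0.5] [-0.48  2.29 -0.1 ] 29.7 27.1
```

Run:
```python
from h import *
z=.0805; x=-.082
while 1:
    x+=.0015
    r.move_linear(tipto(x,z),.03)
    r.sleep(.15); s=r.state(); F=Ro.from_euler("z",-CYAW).apply(s["force"]); e=Ro.from_euler("z",-CYAW).apply(np.array(s["position"])-tipto(x,z)); ax=x+e[0]
    print(round(x*1e3,1),"act",round(ax*1e3,1),np.round(F,1),np.round(e*1e3,1),np.round(s["ft_torque"],2),round(s["finger_gap"]*1e3,1),round(s["time_s"],1))
    if ax>-.0775 or abs(F[0])>30 or abs(F[2])>25: break
for n in("scene",):
    c=r.read_camera(n); u,v=proj(c,cw(-.08,-.0,.085)); x,y=int(u)-60,int(v)-40
    cv2.imwrite("pics/ins.png",cv2.convertScaleAbs(cv2.resize(c["image"][y:y+90,x:x+120],None,fx=6,fy=6,interpolation=cv2.INTER_CUBIC),alpha=2.0))
```

```text
-80.5 act -82.9 [-17.5  -2.3   6.5] [-2.4  0.2 -0.7] [-0.82  3.02 -0.23] 29.8 27.5
-79.0 act -81.9 [-20.7  -0.6   7.7] [-2.9  0.4 -0.8] [-0.63  3.42 -0.09] 29.9 27.9
-77.5 act -80.7 [-19.6  -0.2   6.4] [-3.2  0.5 -0.9] [-0.41  3.46 -0.07] 29.6 28.3
-76.0 act -79.2 [-20.3   0.1   6.3] [-3.2  0.6 -1. ] [-0.28  3.5  -0.01] 29.5 28.7
-74.5 act -77.7 [-19.    0.3   5.3] [-3.2  0.6 -1. ] [-0.27  3.48  0.02] 29.8 29.1
-73.0 act -76.2 [-19.8   0.1   4.9] [-3.2  0.6 -1. ] [-0.22  3.48 -0.  ] 29.9 29.5
```

```bash
cat > lid.py <<'E'
from h import *
import pickle
def shifts(a,b,c):
    # image shift (px) of patches on the lid vs. the shift per mm lift there
    for nm,P,hw in(("holes_front",(-.03,.02),(14,6)),("holes_back",(.03,.0),(14,6)),("front_left",(-.09,.085),(14,8)),("left_edge",(-.03,.12),(8,10)),("rear_left",(.085,.10),(10,8)),("right_edge",(.0,-.12),(8,10))):
        p=cw(P[0],P[1],.0865); u,v=np.round(proj(c,p)).astype(int)
        w,h=hw; A=a[v-h:v+h,u-w:u+w]; B=b[v-h:v+h,u-w:u+w]
        M=np.eye(2,3,dtype=np.float32)
        try: cc,M=cv2.findTransformECC(A,B,M,cv2.MOTION_TRANSLATION,(3,100,1e-5),None,3)
        except cv2.error: print(nm,"fail"); continue
        f=(.09-P[0])/.18; d=(proj(c,p+[0,0,.005*f])-proj(c,p))
        print(nm,np.round(M[:,2],2),"cc",round(cc,3),"predicted at 5mm",np.round(d,2))
E
python3 - <<'E'
from lid import *
s=pickle.load(open("s.pkl","rb"))
for n in("scene","top"):
    c=r.read_camera(n); b=np.mean([c["image"]]+[r.read_camera(n)["image"] for _ in range(3)],0).mean(2).astype(np.float32)
    print(n); shifts(cv2.imread(f"pics/pre_{n}.png").mean(2).astype(np.float32),b,c)
    cv2.imwrite(f"pics/now_{n}.png",b)
E
```

```text
scene
holes_front fail
holes_back [-0.01 -0.21] cc 0.915 predicted at 5mm [ 0.01 -0.35]
front_left fail
left_edge fail
rear_left [0.07 0.02] cc 0.998 predicted at 5mm [ 0.   -0.03]
right_edge fail
top
holes_front fail
holes_back [ 0.01 -0.16] cc 0.927 predicted at 5mm [-0.02 -0.1 ]
front_left [-0.99 -0.05] cc 0.865 predicted at 5mm [-0.16 -0.15]
left_edge fail
rear_left [ 0.97 -0.2 ] cc 0.759 predicted at 5mm [-0.01 -0.01]
right_edge fail[ WARN:0@5.313] global loadsave.cpp:1063 imwrite_ Unsupported depth image for selected encoder is fallbacked to CV_8U.
```

```bash
python3 - <<'E' 2>/dev/null
from lid import *
z=.0805
for x in(-.0715,-.0702):
    r.move_linear(tipto(x,z),.03); r.sleep(.4)
    s=r.state(); F=Ro.from_euler("z",-CYAW).apply(s["force"]); e=Ro.from_euler("z",-CYAW).apply(np.array(s["position"])-tipto(x,z))
    print("act",round((x+e[0])*1e3,1),np.round(F,1),np.round(e*1e3,1),round(s["finger_gap"]*1e3,1),s["grasp_force"],np.abs(s["joint_vel"]).max(),round(s["time_s"],1))
L=[r.read_camera("scene") for _ in range(6)]; c=L[0]; b=np.mean([k["image"] for k in L],0)
shifts(cv2.imread("pics/pre_scene.png").mean(2).astype(np.float32),b.mean(2).astype(np.float32),c)
s0=pickle.load(open("s.pkl","rb"))["scene"]["image"].mean(2).astype(np.float32); shifts(s0,b.mean(2).astype(np.float32),c)
u,v=proj(c,cw(-.09,-.04,.085)); x,y=int(u)-50,int(v)-35
g=lambda I:cv2.convertScaleAbs(cv2.resize(I[y:y+70,x:x+66],None,fx=6,fy=6,interpolation=cv2.INTER_CUBIC),alpha=2.2)
cv2.imwrite("pics/fin.png",np.hstack([g(cv2.imread("pics/pre_scene.png")),g(b.astype(np.uint8))]))
E
```

```text
act -74.7 [-19.2   0.8   5.1] [-3.2  0.6 -1. ] 29.6 30.000682175159454 0.0026378947156167377 30.6
act -73.4 [-19.7   0.2   5.4] [-3.2  0.6 -1. ] 29.7 30.000803768634796 0.0013092998113012452 31.2
holes_front fail
holes_back [ 0.1  -0.28] cc 0.795 predicted at 5mm [ 0.01 -0.35]
front_left fail
left_edge fail
rear_left [0.13 0.05] cc 0.99 predicted at 5mm [ 0.   -0.03]
right_edge fail
holes_front fail
holes_back [ 0.1  -0.26] cc 0.823 predicted at 5mm [ 0.01 -0.35]
front_left fail
left_edge fail
rear_left [0.1  0.03] cc 0.989 predicted at 5mm [ 0.   -0.03]
right_edge fail
```

View pics/fin.png

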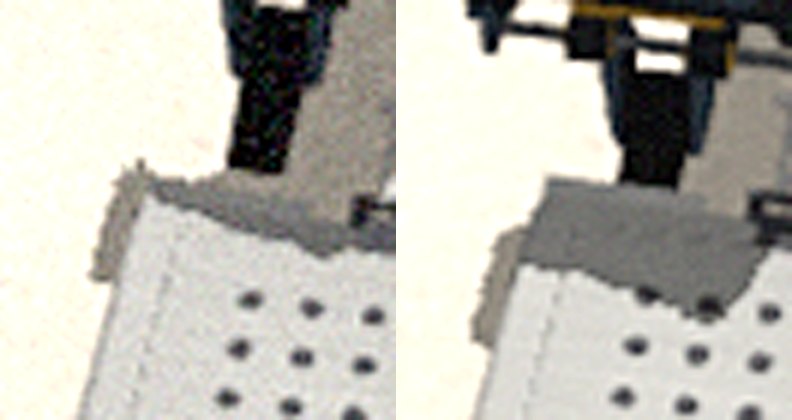

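The wedge's thin end is under the lip at about (650,185), held by the heel. The lid is up about 4–4.5 mm, the hasp is up, and force and position are steady. Handing in.

```bash
python3 -c "
from rig import r
print(r.sign_off())"
```

```text
the job is handed in; nothing more can be done
None
```

I handed the job in at about 31.5 s, but no verdict came back, so I can't say how it was judged: the hasp is up past level, the gripped wedge is under the lip holding the lid about 4–4.5 mm up, and no bystander was approached.

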